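Draw the file from the tool stand and offer it up over the sawn bar

ROBOT

A 6-joint arm with a two-finger parallel gripper is mounted at the origin on the work surface. World frame = base frame: x ahead of the robot, y to its left, z up, the work surface at z = 0. Lengths are in m, angles in rad, forces in N, time in s.
With the tool pointing down it reaches from about 0.35 to 0.775 m from the base axis. Payload 7.3 kg.
Tool frame: the origin (TCP) lies at the centre of the arm's flange, where the gripper is bolted on; the fingertips stand 178 mm ahead of it and the grasp point (between the pads) lies 159 mm ahead of it; z points along the fingers, y is the line along which they close (so a half turn about z gives the same grasp; the last joint's range is limited). The gripper opens to 92 mm and grips with 3 to 60 N. Pads are 19 mm wide; open, the fingers measure 130 mm over their backs; the gripper's body (75 mm by 190 mm) begins 47 mm behind the grasp point.
Start: joints at [-1.439, 0.342, 1.524, -0, 1.275, -0.146], TCP at [0.144, -0.505, 0.405] pointing down, gripper open.
Joint ranges: [-2.53, 2.53], [-0.77, 2.02], [0.04, 2.7], [-1, 4.14], [0.28, 2.66], [-3.11, 3.11]. Speed limits (rad/s): [2.57, 2.57, 3.14, 3.14, 3.14, 3.14].

INTERFACE

Orientations are given as [roll, pitch, yaw] about the fixed x, y, z axes, in that order (R = Rz(yaw) Ry(pitch) Rx(roll)).
In Python, from cell import robot gives the robot as it stands.
- The arm moves only by the tool drive_effector, called after "Request:" as a command line: name --argument value ..., lists and objects as JSON in quotes. Schema: {"type":"object","properties":{"segments":{"type":"array","items":{"type":"number"},"minItems":6,"maxItems":48},"finger_gap":{"type":"number"},"clamp_n":{"type":"number"},"only":{"type":"string"},"quiet":{"type":"boolean"},"lines":{"type":"string"}},"required":["segments"],"additionalProperties":false}. segments is one flat list of numbers that holds 1 to 8 rows one after another, with no inner brackets; each row has 6 numbers: dx, dy, dz in m, then a rotation vector rx, ry, rz in rad; each row shifts and turns the commanded pose from where the row before left it, along the tool's axes as they then stand; what a row does not reach is not made up. A row lasts 1/12 s, in which the tool goes at most 0.0417 m and 0.125 rad, less where a joint would pass 70% of its speed; a pose out of reach is approached as far as the arm can. finger_gap is the finger opening in m, set as the call begins (left out keeps the last). The fingers move at their own pace and stop on an object; clamp_n is the grip in N (left out, the last holds). Time passes only in rows, so rows that do not move let the fingers close. The tool returns the time, the measured TCP pose, the force, the opening and the grip force at its end. only (a regular expression) keeps the lines of the reply that match it, lines (a string "A,B") keeps lines A to B, and quiet returns only ok. Input that does not fit is refused with a message, and nothing moves.
- robot.observe(): the state, without advancing time (a new reading comes with each control period).
- robot.read_camera(name): name is "scene" or "top"; returns a dict with "image" (400x640x3 uint8, red, green, blue), "fx", "fy", "cx", "cy" (pixels), "pose" (4x4, takes a point from camera to world coordinates). Camera axes: x right, y down, z forward; pixel columns grow to the right and rows downward; lengths in m; the calibration is good to about 2 mm. A picture is of the moment at which its call begins. There is no depth.
- robot.hand_in(): hands the job in; it is judged then, once.
The state is a dict: "time": time; "qpos": joint angles; "qvel": joint speeds; "joint_efforts": joint torques, N m; "tool_pos": TCP position; "tool_rot": TCP orientation; "contact_force": force on the tool from outside, world axes, zero at the start; "torque": the same for the moment, N m; "opening": finger opening in m; "grip_force": force on a finger pad.
Only numpy, scipy, OpenCV 4.12 (cv2) and the standard library are available. Lean on these libraries where they do the work, as an engineer would, in place of code of your own. Each camera call takes 0.05 s, during which the arm holds its last target. There are 200 camera calls.

TASK

Draw the flat file (the tool with the longest handle) out of the leaning tool stand and hold it about 10 cm above the sawn near end of the clamped bar: blade level, flat side down, square across the bar, mid-blade over the bar's end. Do not touch the bar with it or disturb anything else, and finish still holding the file steady in the air.

Things in the scene. Friction and masses are not known exactly. Their poses are not given: they have to be found in the camera images.
- file: Flat file, 0.17 kg. Origin at the shoulder between handle and blade; +z along the handle, -z along the blade. Handle: pale wood, rectangular, 110 long, 24 wide in x, 28 in y: grip it across x. Blade: steel, 130 long, 20 wide in x, 5 thick, broad flat sides facing +y and -y. Centre of mass at z = -22. Starts in any one slot of the stand, handle leaning 35 degrees towards the stand's +y.
- file_grip (a point): On the handle's axis, 40 mm up from the shoulder (file z = 40). The shoulder rests on the stand's upper plate at the start.
- file_mid (a point): Middle of the file's blade, 65 mm down from the shoulder (file z = -65).
- file_tip (a point): The blade's end, 130 mm down from the shoulder (file z = -130). The blade slides out of its slot along the file's own +z with 2 mm play each side; after 130 mm it is clear of the plate.
- stand: Fixed wooden stand, 274 long in x, 150 in y. Origin on the bench under its base; z up, x along the row of slots, y the way the handles lean. Two plates tilted 35 degrees between two cheeks, each with three slots, 23 x 9, at x = -75, 0, 75; mouths of the upper ones at y = 40, z = 125; highest edge z = 142. Holds the file and two chisels, order varies.
- chisel_a: Wood chisel standing in another slot of the stand, in the same attitude as the file: round handle only 62 long and 33 thick at most with a flat steel cap, blade 95 long, 20 x 5. Origin at the shoulder, +z along the handle. Leave it.
- chisel_b: A second chisel like chisel_a in the remaining slot. Leave it.
- bar: Fixed dull-pink plastic bar, 300 long in x, 40 wide in y, 18 thick, on two battens, its top 38 above the bench; a blue clamp (115 high, x 230 to 350) holds its far end. Origin on the bench under the middle of the free, sawn near end, which points roughly at the robot; +x along the bar to the clamp, +y to its left, z up.
- bar_end (a point): Centre of the bar's top face 10 mm in from its sawn near end, 38 above the bench: the middle of the file's blade belongs above this point.
- offcut: Pink plastic offcut, 75 x 40 x 18, lying left of the bar's near end. Leave it.
- sanding_block: Wood and cork sanding block, 100 x 60 x 35. Leave it.
- screwdriver: Screwdriver with an amber handle, lying on the bench. Leave it.
- screw_jar: Small lidded jar, 64 diameter, 75 high. Leave it.

How it is judged:
On the way:
1. the file is drawn clear of the stand, held by the fingers (height (world z) of file_tip above 0.12 m and contact force between the fingers and file above 1 N and contact force between file and stand below 0.05 N), for 0.2 s.
At the end, for the whole second after the job is handed in: Fingers alone hold the file, steady: blade level and a broad side down within 15 degrees, square across the bar within 15 degrees, blade middle within 30 mm sideways of the bar-end point and 40 to 160 mm above the bar; chisels in their slots, other things within 30 mm of their start (angle between file's own z axis and vertical between 1.31 and 1.83 rad and (angle between file's own y axis and vertical below 0.27 rad or angle between file's own y axis and vertical above 2.87 rad) and angle between the z axis of file and the y axis of bar, either way round below 0.26 rad and horizontal distance between file_mid and bar_end below 0.03 m and z of file_mid in the frame of bar_end between 0.04 and 0.16 m and contact force between the fingers and file above 1 N and contact force between file and bar below 0.05 N and contact force between file and stand below 0.05 N and linear speed of file below 0.03 m/s and distance of each of chisel_a, chisel_b, offcut, sanding_block, screwdriver, screw_jar from where it was at the start of the episode below 0.03 m); the arm keeps its last pose, push and grip.
It fails at once if the file touches the bar (contact force between file and bar above 0.5 N).
It fails at once if a chisel is drawn out or shifted (distance of any of chisel_a, chisel_b from where it was at the start of the episode above 0.03 m).
It fails at once if another loose thing is disturbed (distance of any of offcut, sanding_block, screwdriver, screw_jar from where it was at the start of the episode above 0.03 m).
It also fails if it takes over 32 s, if anything falls off the work surface, if the arm or the gripper's body presses on something with over 40 N, if the wrist force passes 120 N, or if a joint passes its speed limit or range.

## Working session

There is one attempt and no reset: what is moved stays moved. The work goes in short steps, Python scripts to look and compute and a tool call to move; the robot and the scene stay as the last step left them, time stands still between calls to the robot, and variables do not carry over. Pictures are saved under pics/ and viewed, at most 10 in all, crops included, and the job is handed in when it is done.

```bash
ls; mkdir -p pics
```

Run:
```python
from cell import robot
import cv2
for n in("scene","top"):
    c=robot.read_camera(n); cv2.imwrite(f"pics/{n}0.png",c["image"][:,:,::-1]); print(n,c["fx"],c["fy"],c["cx"],c["cy"],c["pose"].round(4).tolist() if hasattr(c["pose"],"round") else c["pose"])
print(robot.observe())
```

```text
cell.py
pics
scene 474.46774030557873 474.46774030557873 320.3697568495522 195.25191154224228 [[0.8117, 0.3733, -0.4491, 1.2172], [0.5839, -0.5037, 0.6367, -0.9798], [0.0115, -0.7791, -0.6269, 1.037], [0.0, 0.0, 0.0, 1.0]]
top 458.6247200778657 458.6247200778657 313.3989461465271 200.70556125227685 [[0.0091, -0.9985, 0.0533, 0.4996], [-0.9999, -0.0095, -0.008, -0.0647], [0.0085, -0.0533, -0.9985, 1.2975], [0.0, 0.0, 0.0, 1.0]]
{'time': 0.1, 'qpos': array([-1.43904438e+00,  3.42641273e-01,  1.52490412e+00,  2.80974256e-06,
        1.27540784e+00, -1.46007906e-01]), 'qvel': array([ 0.00012495, -0.0013452 , -0.00212963,  0.00088249,  0.00044637,
        0.00115682]), 'joint_efforts': array([ 1.91283238e-03, -4.32003129e+01, -2.44695336e+01,  7.19360914e-02,
        5.25762385e-02, -4.95240772e-05]), 'tool_pos': array([ 0.14395817, -0.50475439,  0.40412647]), 'tool_rot': array([-3.14024694e+00, -2.00609169e-04,  2.77758900e-01]), 'contact_force': array([0.20454172, 0.04428077, 0.12470404]), 'torque': array([0.06162581, 0.01550803, 0.02433867]), 'grip_force': 0.0, 'opening': 0.09169881104333925}
```

View pics/scene0.png

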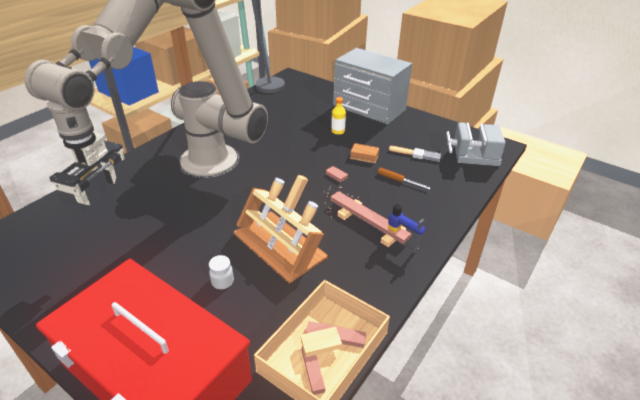

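View pics/top0.png

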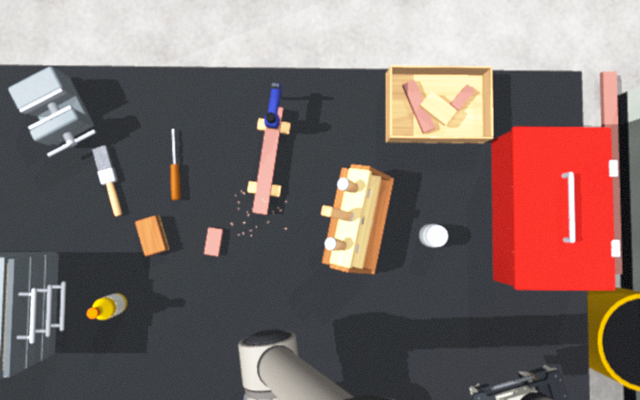

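The stand is at about (355,215) in top and (285,225) in scene. The long square handle in the middle slot is the file, leaning left in the top view (+world y). The bar's sawn end is near top (262,212). I'll zoom in on both views.

Run:
```python
import cv2,numpy as np
a=cv2.imread("pics/scene0.png")[165:285,225:425]; b=cv2.imread("pics/top0.png")[75:285,200:400]
cv2.imwrite("pics/sc.png",cv2.resize(a,None,fx=4,fy=4,interpolation=2)); cv2.imwrite("pics/tc.png",cv2.resize(b[:150+60],None,fx=2.8,fy=2.8,interpolation=2))
```

```text
(no output)
```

View pics/sc.png

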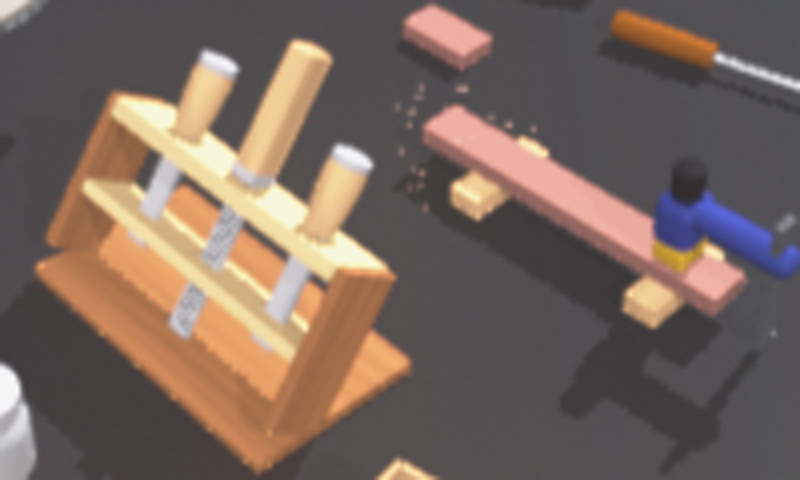

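View pics/tc.png

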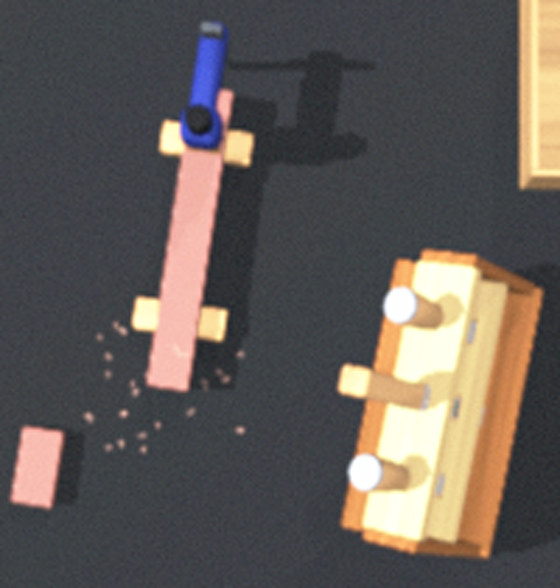

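The two zooms show:
- **File handle:** end face centre at scene crop (310,54) and top crop (353,381). The shoulder is near (252,178) and (425,393).
- **Chisel caps:** (219,63) and (352,158) in the scene crop, (365,472) and (400,305) in the top crop.
- **Bar end corners:** (455,106) and (424,127) in the scene crop, (147,384) and (188,389) in the top crop.

Create h.py:
```python
import numpy as np,cv2
from scipy.optimize import least_squares
from scipy.spatial.transform import Rotation as Ro
K=[(474.4677,320.36976,195.25191),(458.62472,313.39895,200.70556)]
P=[np.array([[0.8117,0.3733,-0.4491,1.2172],[0.5839,-0.5037,0.6367,-0.9798],[0.0115,-0.7791,-0.6269,1.037]]),
np.array([[0.0091,-0.9985,0.0533,0.4996],[-0.9999,-0.0095,-0.008,-0.0647],[0.0085,-0.0533,-0.9985,1.2975]])]
def proj(X,i):
    f,cx,cy=K[i]; c=(np.asarray(X)-P[i][:,3])@P[i][:,:3]
    return np.array([f*c[0]/c[2]+cx,f*c[1]/c[2]+cy])
def tri(s,t):
    r=least_squares(lambda X:np.r_[proj(X,0)-s,proj(X,1)-t],[.5,0,.1]); return r.x,abs(r.fun).max()
sc=lambda x,y:np.array([225+x/4-.4,165+y/4-.4])
tc=lambda x,y:np.array([200+x/2.8-.3,75+y/2.8-.3])
```

Create m.py:
```python
from h import *
obs={'fend':((310,54),(353,381)),'shoulder':((252,178),(425,393)),'capN':((219,63),(365,472)),'capF':((352,158),(400,305)),
'barL':((455,106),(147,384)),'barR':((424,127),(188,389)),'barfarR':((712,311),None),'bat':((0,0),None)}
for k,(s,t) in obs.items():
    if t: X,e=tri(sc(*s),tc(*t)); print(k,X.round(4),round(e,2))
a=np.radians(35);ax=np.array([0,np.sin(a),np.cos(a)])
m=lambda x,l:np.array([x,.04,.125])+l*ax
pts={'fend':m(0,.110),'capN':m(-.075,.062),'capF':m(.075,.062),'shoulder':m(0,0)}
def res(p):
    R=Ro.from_euler('z',p[3]); o=[]
    for k,q in pts.items():
        X=R.apply(q)+p[:3]; w=.4 if k=='shoulder' else 1
        o+=[w*(proj(X,0)-sc(*obs[k][0])),w*(proj(X,1)-tc(*obs[k][1]))]
    return np.concatenate(o)
r=least_squares(res,[.45,-.2,0,-.2]);print('stand',r.x.round(4),r.fun.round(1))
r2=least_squares(lambda p:res([p[0],p[1],0,p[2]]),[.45,-.2,-.2]);print('stand z0',r2.x.round(4),r2.fun.round(1))
def bres(p):
    R=Ro.from_euler('z',p[2]);o=[]
    for q,s,t in [((0,.02,.038),(455,106),(147,384)),((0,-.02,.038),(424,127),(188,389)),((.3,-.02,.038),(714,297),None),((.3,.02,.038),(745,276),(218,90)),((.3,-.02,.038),None,(233,91))]:
        X=R.apply(q)+[p[0],p[1],0]
        if s:o.append(proj(X,0)-sc(*s))
        if t and q[0]==0:o.append(proj(X,1)-tc(*t))
    return np.concatenate(o)
b=least_squares(bres,[.45,0,-.15]);print('bar',b.x.round(4),b.fun.round(1))
```

```bash
python3 m.py
```

```text
fend [ 0.5338 -0.1034  0.2072] 0.27
shoulder [ 0.5273 -0.1705  0.131 ] 0.57
capN [ 0.4556 -0.1157  0.1712] 0.16
capF [ 0.6025 -0.1454  0.1707] 0.13
barL [0.5349 0.0933 0.0345] 0.03
barR [0.5304 0.053  0.0355] 0.09
stand [ 0.5142 -0.2048 -0.0054 -0.198 ] [ 0.4 -0.6  0.3 -0.1  0.1  0.3  0.2  0.1  0.1  0.1  0.1  0.1 -0.3  0.5
 -1.   0.7]
stand z0 [ 0.5148 -0.2057 -0.199 ] [ 0.4 -1.8  0.8 -0.5  0.  -0.9  0.6 -0.1  0.2 -1.1  0.6 -0.4 -0.3  0.1
 -0.8  0.6]
bar [ 0.5328  0.0723 -0.1405] [-0.  -0.6  0.3 -0.3 -0.3 -0.6  0.   0.1  0.1  0.8  0.1 -0.5]
```

Create rem.py:
```python
import sys
from h import *
from cell import robot
s=robot.observe(); R=Ro.from_euler('xyz',s['tool_rot']); p=np.array(s['tool_pos'])
def stand():
    R0=Ro.from_euler('z',-.199); a=np.radians(35)
    sx,fz,ap=R0.apply([[1,0,0],[0,np.sin(a),np.cos(a)],[0,np.cos(a),-np.sin(a)]])
    M=R0.apply([0,.04,.125])+[.5148,-.2057,0]
    return M,sx,fz,ap
M,sx,fz,ap=stand()
k=sys.argv[1]
if k=='g': # grasp, args: height on handle, backoff
    g=M+fz*float(sys.argv[2])-ap*(.159+float(sys.argv[3])); T=Ro.from_matrix(np.c_[fz,sx,ap])
else: # final, args: extra height, handle coordinate gripped
    B=Ro.from_euler('z',-.1405); bx,by=B.apply([[1,0,0],[0,1,0]]); be=np.array([.5328,.0723,.038])+.01*bx
    g=be+by*(.065+float(sys.argv[3]))+[0,0,.1+.159+float(sys.argv[2])]; T=Ro.from_matrix(np.c_[by,bx,[0,0,-1]])
print('target',g.round(4),'world d',(g-p).round(4),'tool d',R.inv().apply(g-p).round(4),'rot',(R.inv()*T).as_rotvec().round(4),'q',s['qpos'].round(2),'t',s['time'])
```

```bash
python3 rem.py g .05 .1
```

```text
target [ 0.4864 -0.3463  0.3145] world d [ 0.3425  0.1584 -0.0896] tool d [ 0.3728 -0.0583  0.0898] rot [ 0.5223  0.8585 -1.0058] q [-1.44  0.34  1.52  0.    1.28 -0.15] t 0.1
```

Request:
drive_effector --segments '[0, 0, -0.006, 0, 0, -0.124, 0, 0, -0.006, 0, 0, -0.124, 0, 0, -0.006, 0, 0, -0.124, 0, 0, -0.006, 0, 0, -0.124, 0, 0, -0.006, 0, 0, -0.124, 0, 0, -0.006, 0, 0, -0.124, 0, 0, -0.006, 0, 0, -0.124, 0, 0, -0.006, 0, 0, -0.124]' --finger_gap 0.046 --clamp_n 30

```text
time: 0.77
tool_pos: [0.144, -0.5048, 0.4526]
tool_rot: [-3.141, -0.001, 1.276]
contact_force: [-0.3, -0.1, 0.2]
opening: 0.0469
grip_force: 0.0
```

Request:
drive_effector --segments '[0.022, 0.030, 0, 0, 0, -0.05, 0.022, 0.030, 0, 0, 0, -0.05, 0.022, 0.030, 0, 0, 0, 0, 0.022, 0.030, 0, 0, 0, 0, 0.022, 0.030, 0, 0, 0, 0, 0.022, 0.030, 0, 0, 0, 0, 0.022, 0.030, 0, 0, 0, 0, 0.022, 0.030, 0, 0, 0, 0]'

```text
time: 1.43
tool_pos: [0.4179, -0.3843, 0.4524]
tool_rot: [-3.141, -0.0, 1.37]
contact_force: [0.4, -1.0, 0.8]
opening: 0.0463
grip_force: 0.0
```

```bash
python3 rem.py g .05 .1
```

```text
target [ 0.4864 -0.3463  0.3145] world d [ 0.0685  0.038  -0.1379] tool d [0.0508 0.0596 0.1379] rot [ 4.000e-04  9.595e-01 -2.100e-03] q [-0.88  0.39  1.32 -0.    1.43 -0.68] t 1.4333
```

Now the rest of the sideways move, then the tilt.

Request:
drive_effector --segments '[0.025, 0.030, 0, 0, 0, 0, 0.026, 0.030, 0, 0, 0, 0, 0, 0, 0, 0, 0.12, 0, 0, 0, 0, 0, 0.12, 0, 0, 0, 0, 0, 0.12, 0, 0, 0, 0, 0, 0.12, 0]'

```text
time: 1.93
tool_pos: [0.4858, -0.3471, 0.4525]
tool_rot: [3.142, -0.486, 1.371]
contact_force: [0.1, 0.3, -0.5]
opening: 0.0459
grip_force: 0.0
```

Request:
drive_effector --segments '[0, 0, 0, 0, 0.12, 0, 0, 0, 0, 0, 0.12, 0, 0, 0, 0, 0, 0.12, 0, 0, 0, 0, 0, 0.12, 0, 0, 0, 0, 0, 0, 0]'

```text
time: 2.35
tool_pos: [0.4852, -0.3484, 0.4507]
tool_rot: [-3.136, -0.967, 1.364]
contact_force: [-0.3, 0.1, -1.0]
opening: 0.046
grip_force: 0.0
```

```bash
python3 rem.py g .05 .1
```

```text
target [ 0.4864 -0.3463  0.3145] world d [ 0.0013  0.0021 -0.1362] tool d [-0.1108  0.0013  0.0792] rot [ 0.0009 -0.007  -0.0044] q [-0.9   0.59  1.15  0.77  2.01 -0.59] t 2.35
```

Request:
drive_effector --segments '[-0.028, 0, 0.02, 0, 0, 0, -0.028, 0, 0.02, 0, 0, 0, -0.028, 0, 0.02, 0, 0, 0, -0.027, 0.001, 0.02, 0, -0.006, 0, 0, 0, 0, 0, 0, 0]'

```text
time: 2.77
tool_pos: [0.486, -0.345, 0.3096]
tool_rot: [-3.125, -0.955, 1.358]
contact_force: [-0.3, 0.0, 0.1]
opening: 0.046
grip_force: 0.0
```

```bash
python3 rem.py g .05 .1
```

Run:
```python
from cell import robot
import cv2
a=robot.read_camera("scene")["image"][120:290,190:390,::-1]; b=robot.read_camera("top")["image"][140:310,290:490,::-1]
cv2.imwrite("pics/p1.png",cv2.resize(cv2.hconcat([a,b]),None,fx=2,fy=2,interpolation=2))
```

```text
target [ 0.4864 -0.3463  0.3145] world d [ 0.0004 -0.0014  0.0049] tool d [ 0.0033  0.0006 -0.0039] rot [-0.0046  0.0048 -0.0082] q [-0.9   0.71  1.33  0.69  1.78 -0.79] t 2.7667
```

View pics/p1.png

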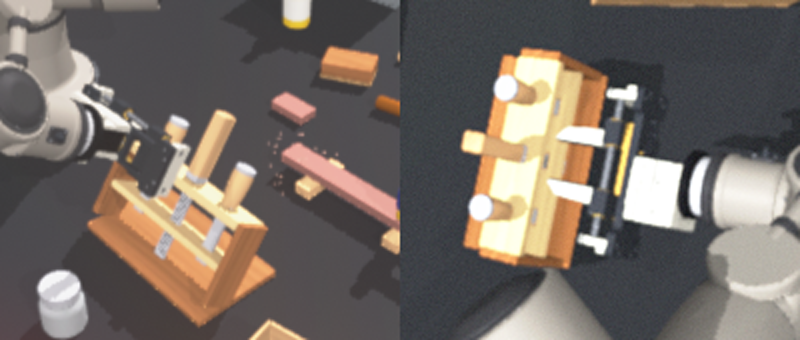

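The top half shows the fingertips at (565,135) and (552,185), straddling the line of the handle, whose base is at (520,150). Both gaps to the chisels are clear, so I'll advance.

Request:
drive_effector --segments '[0.003, 0.0005, 0.02, 0, 0.005, -0.008, 0, 0, 0.02, 0, 0, 0, 0, 0, 0.02, 0, 0, 0, 0, 0, 0.02, 0, 0, 0, 0, 0, 0.016, 0, 0, 0, 0, 0, 0, 0, 0, 0]'

```text
time: 3.37
tool_pos: [0.5039, -0.2655, 0.2645]
tool_rot: [3.128, -0.958, 1.388]
contact_force: [-0.2, -0.1, -0.1]
opening: 0.0459
grip_force: 0.0
```

```bash
python3 rem.py g .05 0
```

Run:
```python
from cell import robot
import cv2
a=robot.read_camera("scene")["image"][150:270,210:350,::-1]; b=robot.read_camera("top")["image"][150:270,310:450,::-1]
cv2.imwrite("pics/p2.png",cv2.resize(cv2.hconcat([a,b]),None,fx=2.8,fy=2.8,interpolation=2))
```

```text
target [ 0.5026 -0.2661  0.2572] world d [-0.0013 -0.0005 -0.0073] tool d [-0.0064 -0.0012  0.0036] rot [-0.0001  0.0021  0.0095] q [-0.79  0.71  1.5   0.75  1.6  -0.85] t 3.3667
```

View pics/p2.png

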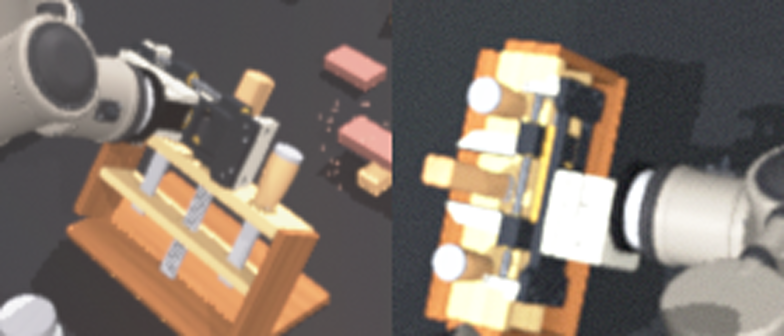

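The top half shows the fingers on either side of the handle, at rows 145 and 212 with the handle at about 178, so they're centred with room to both chisels. I'll make a small trim and close.

Request:
drive_effector --segments '[-0.005, -0.001, 0.003, 0, 0.002, 0.009, 0, 0, 0, 0, 0, 0]'

```text
time: 3.63
tool_pos: [0.5021, -0.2686, 0.2578]
tool_rot: [3.142, -0.959, 1.368]
contact_force: [-0.2, -0.1, 0.1]
opening: 0.0461
grip_force: 0.0
```

```bash
python3 rem.py g .05 0
```

```text
target [ 0.5026 -0.2661  0.2572] world d [ 0.0005  0.0025 -0.0006] tool d [ 0.001  -0.      0.0025] rot [ 0.003   0.0004 -0.0021] q [-0.8   0.72  1.5   0.75  1.59 -0.85] t 3.6333
```

Request:
drive_effector --segments '[0, 0, 0, 0, 0, 0, 0, 0, 0, 0, 0, 0, 0, 0, 0, 0, 0, 0, 0, 0, 0, 0, 0, 0, 0, 0, 0, 0, 0, 0, 0, 0, 0, 0, 0, 0]' --finger_gap 0.01 --clamp_n 50

```text
time: 4.13
tool_pos: [0.5022, -0.2677, 0.2574]
tool_rot: [-3.14, -0.961, 1.368]
contact_force: [0.1, -1.1, 0.4]
opening: 0.0239
grip_force: 50.0
```

```bash
python3 rem.py g .05 0
```

```text
target [ 0.5026 -0.2661  0.2572] world d [ 0.0004  0.0017 -0.0003] tool d [0.0008 0.0001 0.0016] rot [ 0.0018 -0.0007 -0.0021] q [-0.8   0.72  1.5   0.75  1.59 -0.85] t 4.1333
```

Gripped at an opening of 23.9 mm, which matches the 24 mm handle width. Now I'll draw it out along tool +x.

Request:
drive_effector --segments '[0.01, 0, 0, 0, 0, 0, 0.015, 0, 0, 0, 0, 0, 0.015, 0, 0, 0, 0, 0, 0.015, 0, 0, 0, 0, 0]'

```text
time: 4.47
tool_pos: [0.5088, -0.2356, 0.3041]
tool_rot: [-3.141, -0.961, 1.369]
contact_force: [-0.4, -1.9, -1.7]
opening: 0.0238
grip_force: 50.0
```

```bash
python3 rem.py g .105 0
```

```text
target [ 0.5089 -0.2351  0.3022] world d [ 0.0001  0.0004 -0.0019] tool d [-0.0013 -0.      0.0014] rot [ 0.0017 -0.0009 -0.0015] q [-0.75  0.63  1.51  0.78  1.62 -0.77] t 4.4667
```

Request:
drive_effector --segments '[0.02, 0, 0, 0, 0, 0, 0.02, 0, 0, 0, 0, 0, 0.02, 0, 0, 0, 0, 0, 0.02, 0, 0, 0, 0, 0, 0.02, 0, 0, 0, 0, 0, 0.02, 0, 0, 0, 0, 0]'

```text
time: 4.97
tool_pos: [0.5222, -0.1672, 0.4029]
tool_rot: [-3.141, -0.962, 1.371]
contact_force: [1.1, -0.1, -1.3]
opening: 0.0239
grip_force: 50.0
```

```bash
python3 rem.py g .225 0
```

```text
target [ 0.5225 -0.1677  0.4005] world d [ 0.0002 -0.0005 -0.0024] tool d [-0.0022  0.0003  0.0011] rot [ 0.0005 -0.0016 -0.0005] q [-0.64  0.48  1.48  0.84  1.68 -0.58] t 4.9667
```

Request:
drive_effector --segments '[0.01, 0, 0, 0, 0, 0, 0, 0, 0, 0, 0, 0, 0, 0, 0, 0, 0, 0, 0, 0, 0, 0, 0, 0, 0.017, 0, 0.024, 0, 0, 0, 0.017, 0, 0.024, 0, 0, 0, 0.017, 0, 0.024, 0, 0, 0, 0.017, 0, 0.024, 0, 0, 0]'

```text
time: 5.63
tool_pos: [0.5472, -0.0481, 0.4084]
tool_rot: [-3.136, -0.961, 1.363]
contact_force: [-0.2, 0.4, -0.7]
opening: 0.0234
grip_force: 50.0
```

Request:
drive_effector --segments '[0, 0, 0, 0, -0.12, 0, 0, 0, 0, 0, -0.12, 0, 0, 0, 0, 0, -0.12, 0, 0, 0, 0, 0, -0.12, 0, 0, 0, 0, 0, -0.12, 0, 0, 0, 0, 0, -0.12, 0, 0, 0, 0, 0, -0.12, 0, 0, 0, 0, 0, -0.12, 0]'

```text
time: 6.3
tool_pos: [0.5471, -0.0492, 0.4087]
tool_rot: [-3.139, 0.004, 1.368]
contact_force: [-0.5, -0.4, -2.7]
opening: 0.0236
grip_force: 50.0
```

Request:
drive_effector --segments '[0, 0, 0, 0, 0, 0]'

```text
time: 6.38
tool_pos: [0.5472, -0.0482, 0.4087]
tool_rot: [-3.139, 0.004, 1.37]
contact_force: [0.6, 1.3, -1.7]
opening: 0.0238
grip_force: 50.0
```

```bash
python3 rem.py f 0 .05
```

```text
target [0.5588 0.1848 0.297 ] world d [ 0.0116  0.233  -0.1117] tool d [ 0.2311 -0.0346  0.1109] rot [-0.0032  0.0038 -0.0599] q [-0.23  0.38  1.45 -0.    1.31 -0.02] t 6.3833
```

Request:
drive_effector --segments '[0.029, -0.004, 0, 0, 0, -0.03, 0.029, -0.004, 0, 0, 0, -0.03, 0.029, -0.003, 0, 0, 0, 0, 0.029, -0.003, 0, 0, 0, 0, 0.029, -0.003, 0.01, 0, 0, 0, 0.029, -0.002, 0.01, 0, 0, 0, 0.029, -0.002, 0.01, 0, 0, 0, 0.028, -0.002, 0.01, 0, 0, 0]'

```text
time: 7.05
tool_pos: [0.5595, 0.1844, 0.3684]
tool_rot: [-3.137, -0.005, 1.428]
contact_force: [0.5, -0.6, -1.4]
opening: 0.0236
grip_force: 50.0
```

Request:
drive_effector --segments '[0, 0, 0.01, 0, 0, 0, 0, 0, 0.005, 0, 0, 0, 0, 0, 0, 0, 0, 0]'

```text
time: 7.3
tool_pos: [0.5593, 0.1826, 0.3527]
tool_rot: [-3.136, -0.001, 1.429]
contact_force: [0.1, 0.1, -2.0]
opening: 0.0233
grip_force: 50.0
```

```bash
python3 rem.py f 0 .05
```

Run:
```python
from cell import robot
import cv2
a=robot.read_camera("scene")["image"][130:250,240:380,::-1]; b=robot.read_camera("top")["image"][130:250,180:320,::-1]
cv2.imwrite("pics/p3.png",cv2.resize(cv2.hconcat([a,b]),None,fx=2.8,fy=2.8,interpolation=2))
```

```text
target [0.5588 0.1848 0.297 ] world d [-0.0005  0.0021 -0.0557] tool d [ 0.002  -0.0005  0.0557] rot [-0.0059 -0.0012 -0.0016] q [0.18 0.5  1.42 0.   1.23 0.33] t 7.3
```

View pics/p3.png

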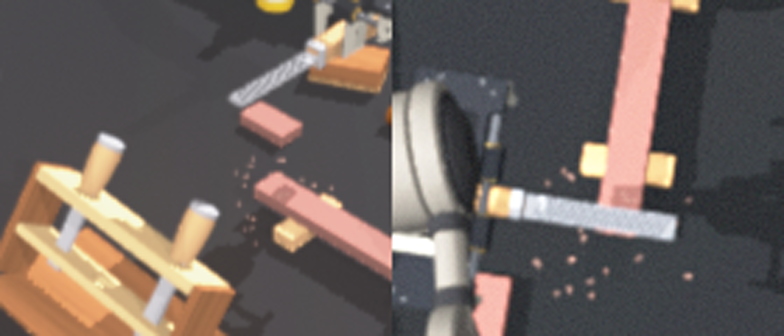

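Top view: the blade runs from (524,205) to its tip at (674,228), crossing the bar's end at (620,215). Scene view: it runs from (310,60) to (237,99). I'll triangulate these points before descending.

Run:
```python
from h import *
s=lambda x,y:np.array([240+x/2.8-.3,130+y/2.8-.3]); t=lambda x,y:np.array([180+(x-392)/2.8-.3,130+y/2.8-.3])
a,e=tri(s(237,99),t(674,228)); b,e2=tri(s(310,60),t(524,205)); d=b-a; L=np.linalg.norm(d)
mid=a+d/L*.065
B=Ro.from_euler('z',-.1405); print(a.round(4),e.round(2),b.round(4),e2.round(2),L,'tilt',d[2]/L,'yaw err',np.arctan2(d[1],d[0])-np.pi/2+.1405,'mid-be in bar',B.inv().apply(mid-np.array([.5427,.0709,.038])).round(4))
```

```text
[0.5334 0.0062 0.1915] 0.42 [0.5507 0.136  0.1812] 0.83 0.13133125985815913 tilt -0.07825680279177205 yaw err 0.008541756089928743 mid-be in bar [-0.0007 -0.0006  0.1484]
```

The blade measures 131 mm, the middle is within 1 mm of bar_end, and tilt and yaw are small. I'll descend 50 mm, settle and hand in.

Request:
drive_effector --segments '[0.001, 0, 0.01, 0, 0, 0, 0, 0, 0.01, 0, 0, 0, 0, 0, 0.01, 0, 0, 0, 0, 0, 0.01, 0, 0, 0, 0, 0, 0.006, 0, 0, 0, 0, 0, 0, 0, 0, 0, 0, 0, 0, 0, 0, 0, 0, 0, 0, 0, 0, 0]'

```text
time: 8.07
tool_pos: [0.5598, 0.1846, 0.3093]
tool_rot: [-3.141, -0.001, 1.429]
contact_force: [0.7, 0.0, -1.3]
opening: 0.0239
grip_force: 50.0
```

Request:
drive_effector --segments '[0, 0, 0, 0, 0, 0, 0, 0, 0, 0, 0, 0, 0, 0, 0, 0, 0, 0, 0, 0, 0, 0, 0, 0, 0, 0, 0, 0, 0, 0, 0, 0, 0, 0, 0, 0]'

```text
time: 8.57
tool_pos: [0.5596, 0.1845, 0.309]
tool_rot: [-3.141, -0.001, 1.429]
contact_force: [-0.2, 0.8, -2.1]
opening: 0.0236
grip_force: 50.0
```

```bash
python3 rem.py f 0 .05
```

Run:
```python
from cell import robot
import cv2
a=robot.read_camera("scene")["image"][130:250,240:380,::-1]; b=robot.read_camera("top")["image"][130:250,180:320,::-1]
cv2.imwrite("pics/p4.png",cv2.resize(cv2.hconcat([a,b]),None,fx=2.8,fy=2.8,interpolation=2))
```

```text
target [0.5588 0.1848 0.297 ] world d [-0.0008  0.0003 -0.012 ] tool d [ 0.0002 -0.0009  0.012 ] rot [-0.0007 -0.001  -0.001 ] q [0.19 0.55 1.47 0.   1.12 0.33] t 8.5667
```

View pics/p4.png

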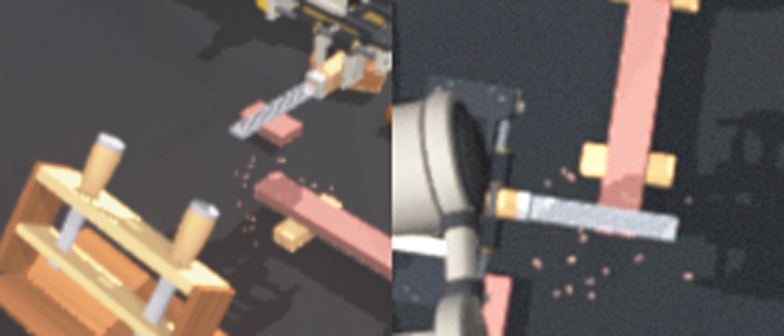

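The blade, from (528,203) to (677,228) in the top view, is level and square over the bar's end, held about 11 cm above it. The chisels and offcut look unmoved. Handing in.

```bash
python3 -c "
from cell import robot
print(robot.hand_in())"
```

```text
the job is handed in; nothing more can be done
None
```

The job is handed in at about 8.7 s: the file is held steady and level, square across the bar and about 11 cm above its end, with nothing else seen to move; `hand_in()` returned no verdict.

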